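Set the pad plate overhanging the shelf edge

TASK

Push the tilted-out drawer under the perforated shelf fully shut, so that there is room for a hand below the shelf's front edge; then slide the flat aluminium plate along the shelf towards that edge until it sticks out 40 mm over it, squarely, ready for someone to take. Only push or slide the plate with the fingers, never lift it or tip it over the edge, and leave the four things standing beside it where they are.

Things in the scene. Friction and masses are not known exactly. Their poses are not given: they have to be found in the camera images.
- shelf: Perforated galvanised steel shelf unit, fixed to the bench: 300 mm deep (its x), 660 mm wide (its y), its flat top 110 mm above the bench. Origin: centre of its underside, on the bench. Its x axis points from its front edge to its back, z up; it stands turned by up to 0.2 rad from the world axes. Nothing catches in the perforations.
- shelf_edge (a point): Middle of the upper front edge of the shelf (the edge nearest the robot), 110 mm above the bench; axes as the shelf's.
- drawer (a joint): Tilt of the drawer (rad): 0 is fully shut; starts at 0.3 to 0.5. Its plastic front panel (252 mm wide, 78 tall, 6 thick, mid-front of the shelf) is hinged along its lower edge, 10 mm above the bench, in line with the shelf's front face; the upper edge tilts out towards the robot. It stays where left; about 1 to 3 N near the upper edge swings it in to a firm stop.
- drawer_rim (a point): Middle of the outer upper edge of the drawer's front panel (moves with the drawer). Shut, the panel is upright, its outer face 6 mm in front of the shelf's front edge, its top 88 mm above the bench.
- plate: Plain flat aluminium plate with four small dark screw holes, loose on the shelf: 110 mm (its x) by 160 mm (its y), 6 mm thick, about 0.29 kg. Origin: centre of its underside; z up. It lies 15 to 40 mm behind the shelf's front edge (middle of its front side), turned up to 0.25 rad on the shelf. With 55 mm or more over the edge it would tip off.
- plate_front (a point): Middle of the plate's long front side (the side nearest the shelf's front edge), on the plate's upper face; the overhang is how far this point stands in front of the shelf's front edge.
- sprayer: Bystander: blue plastic bottle with two opposed spray heads, 80 mm across, 172 mm tall, loose on the shelf. Origin: centre of its underside. The four bystanders stand in any order about 240 mm to the left and right of the shelf's middle, two a side.
- brush_stand: Bystander: clear acrylic stand, 60 by 80 mm, with three short brushes clipped in it, 125 mm tall, loose on the shelf. Origin: centre of its underside.
- wax_jar: Bystander: white round jar with black cap, 72 mm across, 55 mm tall, loose on the shelf. Origin: centre of its underside.
- pad_block: Bystander: black rubber sanding block, 60 by 80 by 35 mm tall, loose on the shelf. Origin: centre of its underside.
Mind the look-alikes: they are no part of the job. What is meant by the plate is not orange or turquoise, and is the smaller of those in its own colour.

How it is judged:
On the way, in this order (a step that is already met when the one before it is completed fails the run):
1. the drawer is pushed fully shut (value of joint drawer below 0.05 rad), for 0.2 s.
2. then the plate sticks out 32 to 48 mm over the front edge, square to it (x of plate_front in the frame of shelf_edge between -0.048 and -0.032 m and angle between the x axis of plate and the x axis of shelf, either way round below 0.12 rad), for 0.2 s.
At the end, for the whole second after the job is handed in: The drawer is shut (within 0.05 rad), and the plate lies flat and still on the shelf with the middle of its front side 40 mm (within 8 mm) beyond the shelf's front edge, square to the edge within 0.12 rad (7 degrees) (all of step 2 and value of joint drawer below 0.05 rad and angle between plate's own z axis and vertical below 0.05 rad and height (world z) of plate between 0.106 and 0.114 m and linear speed of plate below 0.01 m/s and angular speed of plate below 0.05 rad/s); the robot touches nothing.
It fails at once if the plate is lifted off the shelf, or tipped (height (world z) of plate above 0.122 m or angle between plate's own z axis and vertical above 0.2 rad).
It fails at once if a bystander is moved by more than 15 mm or tipped (distance of any of sprayer, brush_stand, wax_jar, pad_block from where it was at the start of the episode above 0.015 m or angle between any of sprayer, brush_stand, wax_jar, pad_block's own z axis and vertical above 0.3 rad).
It also fails if it takes over 58 s, if anything falls off the work surface, if the arm or the gripper's body presses on something with over 40 N, if the wrist force passes 120 N, or if a joint passes its speed limit or range.

ROBOT

A 6-joint arm with a two-finger parallel gripper is mounted at the origin on the work surface. World frame = base frame: x ahead of the robot, y to its left, z up, the work surface at z = 0. Lengths are in m, angles in rad, forces in N, time in s.
With the tool pointing down it reaches from about 0.325 to 0.925 m from the base axis. Payload 3.1 kg.
Tool frame: the origin (TCP) lies at the very end of the fingers, on their centre line; the grasp point (between the pads) lies 19 mm behind it (bot.hold_point_z is the distance from the TCP to the grasp point, in m); x points along the fingers, z is the direction in which the jaws open and shut, and the axes are right-handed (so a half turn about x gives the same grasp; the last joint's range is limited). The gripper opens to 85 mm and grips with 20 to 120 N. Pads are 22 mm wide; open, the fingers measure 114 mm over their backs; the gripper's body (76 mm by 85 mm) begins 54 mm behind the grasp point. The pads swing forward as they close: fully open they stand 13 mm farther back than shut.
Start: joints at [1.103, 0.217, 1.613, -0, 1.311, -0.112], TCP at [0.218, 0.586, 0.231] pointing down, gripper open.
Joint ranges: [-2.75, 2.75], [-0.78, 2.1], [0.31, 2.55], [-1.13, 4.27], [0.13, 2.63], [-2.58, 2.58]. Speed limits (rad/s): [2.79, 2.79, 3.14, 3.14, 3.14, 3.14].

INTERFACE

Orientations are given as a unit quaternion [x, y, z, w].
In Python, from bench import bot, viewer, order gives the robot as it stands. The module is installed in compiled form; this text tells all that it offers.
- The arm moves only by the tool step_arm, never from a script. Its argument "commands" is a list of rows, each an object with "jaw": the closure, from 0 (fully open) to 1 (shut); "translation": the shift along the world's x, y, z in m, a list of three; "dr": the turn, a rotation vector about the world's x, y, z in degrees, a list of three. A call has 1 to 20 rows; each row is the pose to reach, as a shift and turn from the pose commanded when the call began; what a row does not reach only later rows make up. A row lasts 1/12 s, in which the tool goes at most 41.7 mm and 7.16 degrees, less where a joint would pass 70% of its speed; a pose out of reach is approached as far as the arm can. A call with a gripper value outside its range is refused whole. The fingers move at their own pace and stop on an object; "grip_force" is the grip in N (left out, the last holds). Time passes only in rows, so rows that repeat a pose let the fingers close. It gives the time, the measured TCP pose, the force and the opening at its end, in the units of the state.
- bot.get_state(): the state, without advancing time (a new reading comes with each control period).
- viewer.capture(name): name is "side" or "top" or "wrist"; returns a dict with "img" (420x560x3 uint8, red, green, blue), "fx", "fy", "cx", "cy" (pixels), "D" ([k1, k2, p1, p2, k3] as OpenCV has them; the pictures are not rectified), "origin" and "rotation" of the camera in the world. Camera axes: x right, y down, z forward; pixel columns grow to the right and rows downward; lengths in m; the calibration is good to about 2 mm. A picture is of the moment at which its call begins. There is no depth.
- order.close_job(): hands the job in, once; it reports no verdict.
The state is a dict: "clock": time; "q": joint angles; "joint_velocities": joint speeds; "tau": joint torques, N m; "tcp_pos": TCP position; "tcp_rot": TCP orientation; "contact_force": force on the tool from outside, world axes, zero at the start; "ft_torque": the same for the moment, N m; "opening": finger opening in m.
Only numpy, scipy, OpenCV 4.12 (cv2) and the standard library are available. Lean on these libraries where they do the work, as an engineer would, in place of code of your own. Each camera call takes 0.05 s, during which the arm holds its last target.

## Working session

There is one attempt and no reset: what is moved stays moved. The work goes in short steps, Python scripts to look and compute and a tool call to move; the robot and the scene stay as the last step left them, time stands still between calls to the robot, and variables do not carry over. Pictures are saved under pics/ and viewed, and the job is handed in when it is done.

Besides the shell and the picture viewer there is one more tool, called after "Request:" as name(argument=value, ...), one argument or row to a line, values as JSON. step_arm: Moves the arm, as the interface text tells. Its arguments: {"type":"object","properties":{"commands":{"type":"array","items":{"type":"object","properties":{"jaw":{"type":"number"},"translation":{"type":"array","items":{"type":"number"}},"dr":{"type":"array","items":{"type":"number"}}}}},"grip_force":{"type":"number"}},"required":["commands"]}

```bash
mkdir -p pics; ls; python3 - <<'E'
from bench import bot, viewer
import cv2
print(bot.get_state())
for n in ("side","top","wrist"):
    c=viewer.capture(n)
    cv2.imwrite(f"pics/{n}0.png",c["img"][:,:,::-1])
    print(n,{k:c[k] for k in c if k!="img"})
E
```

```text
pics
{'clock': 0.0, 'q': array([ 1.10281545e+00,  2.17763368e-01,  1.61490938e+00,  1.42484033e-05,
        1.31130249e+00, -1.12202804e-01]), 'joint_velocities': array([-0.00097352,  0.00045712,  0.00030756, -0.00039728,  0.00022304,
       -0.00033933]), 'tau': array([-8.54541904e-04, -3.96861970e+01, -3.03844965e+01, -1.62521746e-04,
        1.00626494e-02, -5.56030145e-06]), 'tcp_pos': array([0.21731143, 0.58514559, 0.22997549]), 'tcp_rot': array([-0.4040283 ,  0.58132965,  0.40323611,  0.57984275]), 'contact_force': array([0.16595028, 0.13286464, 0.38376899]), 'ft_torque': array([ 0.02374274, -0.01364838, -0.04709804]), 'opening': 0.08547601483353644}
side {'fx': 508.7317927744106, 'fy': 508.7317927744106, 'cx': 272.9760446787275, 'cy': 213.50461213352122, 'D': array([-0.02702078,  0.        ,  0.        ,  0.        ,  0.        ]), 'origin': array([-0.27118471, -0.95666792,  0.85139972]), 'rotation': array([ 0.82500462, -0.27769455,  0.16282621, -0.464479  ])}
top {'fx': 386.46816406377735, 'fy': 386.46816406377735, 'cx': 273.577274920812, 'cy': 201.4732814457189, 'D': array([-0.10144643,  0.        ,  0.        ,  0.        ,  0.        ]), 'origin': array([0.44631886, 0.05593716, 0.99077863]), 'rotation': array([-0.70092099,  0.71099128, -0.03885149,  0.04113056])}
wrist {'fx': 333.72831400445835, 'fy': 333.72831400445835, 'cx': 274.51398923661634, 'cy': 207.96836859480985, 'D': array([-0.08101821,  0.        ,  0.        ,  0.        ,  0.        ]), 'origin': array([0.14369226, 0.61251998, 0.3736909 ]), 'rotation': array([0.8110355 , 0.56421889, 0.08743607, 0.12741035])}
```

View pics/side0.png

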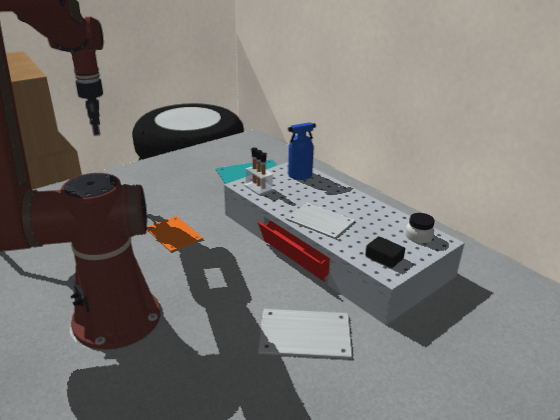

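View pics/top0.png

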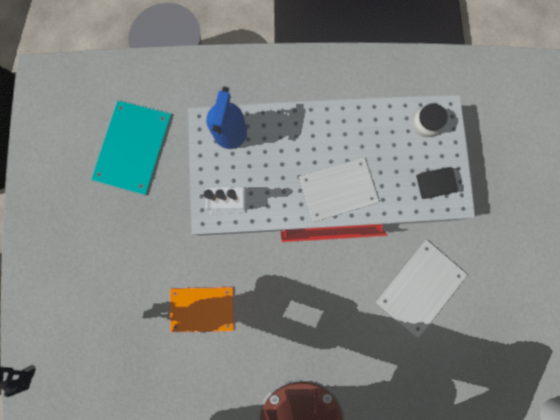

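View pics/wrist0.png

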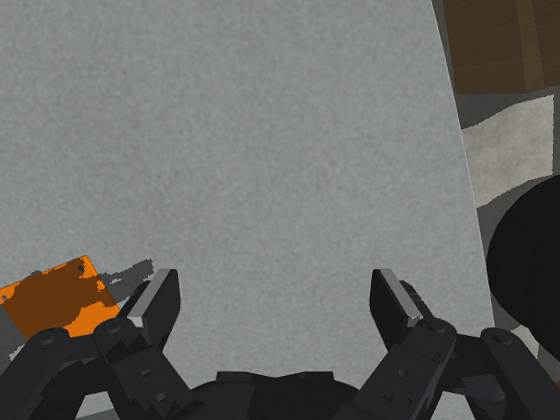

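The top view shows the shelf with corners near (189,108), (461,96), (473,217) and (192,234). The plate is at about (340,190) and the red drawer runs from (283,236) to (386,232). The brush stand and sprayer stand on the left, the jar and pad on the right. The big aluminium plate on the bench and the orange and turquoise plates are decoys.

```bash
cat > h.py <<'E'
import numpy as np, cv2
from scipy.spatial.transform import Rotation as R
def rays(c,px):
    K=np.array([[c["fx"],0,c["cx"]],[0,c["fy"],c["cy"]],[0,0,1.]])
    u=cv2.undistortPoints(np.array(px,float).reshape(-1,1,2),K,np.array(c["D"],float)).reshape(-1,2)
    d=np.c_[u,np.ones(len(u))]
    return d@R.from_quat(c["rotation"]).as_matrix().T
def onz(c,px,z):
    d=rays(c,px); o=np.array(c["origin"]); return o+d*((z-o[2])/d[:,2])[:,None]
def tri(c1,p1,c2,p2):
    d1=rays(c1,[p1])[0];d2=rays(c2,[p2])[0];o1=np.array(c1["origin"]);o2=np.array(c2["origin"])
    t=np.linalg.lstsq(np.c_[d1,-d2],o2-o1,rcond=None)[0]
    a=o1+t[0]*d1;b=o2+t[1]*d2
    return (a+b)/2,np.linalg.norm(a-b)
def proj(c,P):
    K=np.array([[c["fx"],0,c["cx"]],[0,c["fy"],c["cy"]],[0,0,1.]])
    M=R.from_quat(c["rotation"]).as_matrix().T
    t=-M@np.array(c["origin"])
    return cv2.projectPoints(np.array(P,float).reshape(-1,1,3),cv2.Rodrigues(M)[0],t,K,np.array(c["D"],float))[0].reshape(-1,2)
E
python3 - <<'E'
import cv2
i=cv2.imread("pics/top0.png")[85:250,180:480]
cv2.imwrite("pics/topz.png",cv2.resize(i[60:160,80:230],None,fx=5,fy=5,interpolation=2))
cv2.imwrite("pics/topy.png",cv2.resize(i,None,fx=2.6,fy=2.6,interpolation=2))
i=cv2.imread("pics/side0.png")[160:320,210:470]
cv2.imwrite("pics/sidez.png",cv2.resize(i,None,fx=3,fy=3,interpolation=2))
E
```

```text
(no output)
```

View pics/topz.png

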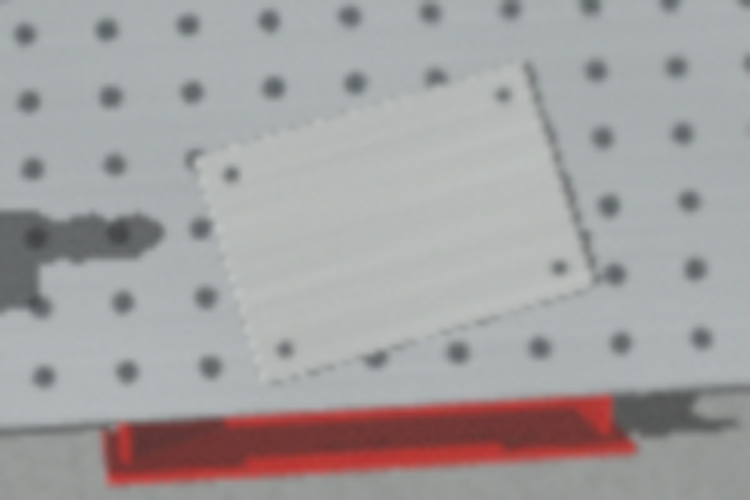

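View pics/topy.png

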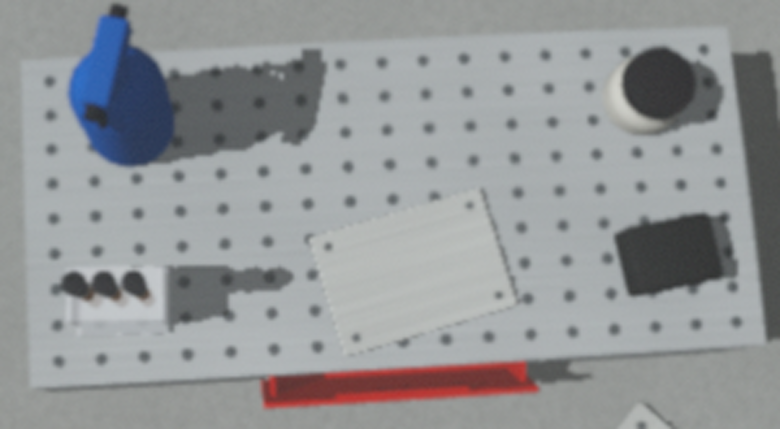

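View pics/sidez.png

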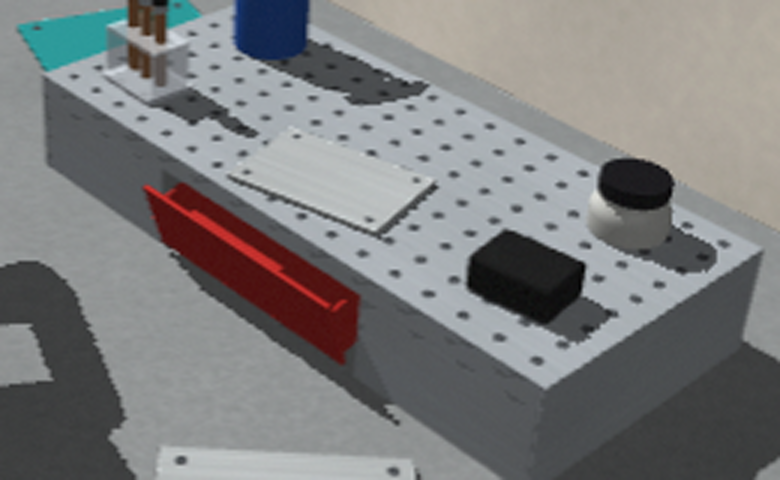

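The zoomed crops show the plate corners, the shelf edges and the drawer rim clearly. Next I measure them, with plate and shelf corners triangulated from the two views.

```bash
cat > m1.py <<'E'
from bench import viewer
from h import *
T=viewer.capture("top");S=viewer.capture("side")
f=lambda p,s,ox,oy:[((u+.5)/s-.5+ox,(v+.5)/s-.5+oy) for u,v in p]
shT=f([(21,60),(728,27),(766,344),(31,388)],2.6,180,85)   # BL BR FR FL
shS=f([(763,252),(545,387),(45,74)],3,210,160)  # BR FR FL
print("shelf onz"); C=onz(T,shT,.11); print(C.round(4)); print(np.linalg.norm(C-np.roll(C,-1,0),axis=1))
for a,b in zip(shT[1:],shS): print(tri(T,a,S,b))
ex=C[2]-C[3]
print("front edge yaw",np.arctan2(ex[0],-ex[1]), "yaws side",[np.arctan2(*(v[[1,0]])) for v in (C[0]-C[3],C[1]-C[2])])
plT=f([(195,158),(527,63),(597,282),(268,384)],5,260,145) # BL BR FR FL
plS=f([(290,127),(437,183),(380,234),(228,176)],3,210,160)
P=onz(T,plT,.116);print("plate");print(P.round(4));print(np.linalg.norm(P-np.roll(P,-1,0),axis=1))
for a,b in zip(plT,plS): print(tri(T,a,S,b))
hoT=f([(231,174),(503,94),(559,267),(285,349)],5,260,145)
H=onz(T,hoT,.116);print("hole centre",H.mean(0),"corner centre",P.mean(0))
rT=f([(109,485),(638,450)],5,260,145); rS=f([(146,186),(346,361)],3,210,160)
for a in rT: print("rim T z=.085",onz(T,[a],.084))
print("side rim", [onz(S,[a],.084) for a in f([(146,186),(357,293)],3,210,160)])
print("rim tri L",tri(T,rT[0],S,f([(146,186)],3,210,160)[0]),"R",tri(T,rT[1],S,f([(357,293)],3,210,160)[0]))
E
python3 m1.py
```

```text
shelf onz
[[ 0.7746  0.2598  0.11  ]
 [ 0.8019 -0.401   0.11  ]
 [ 0.503  -0.4124  0.11  ]
 [ 0.4745  0.2465  0.11  ]]
[0.66144025 0.29914029 0.65949549 0.30043268]
(array([ 0.8001676 , -0.39975515,  0.10783066]), np.float64(0.005931336612142244))
(array([ 0.50147879, -0.41046411,  0.11103233]), np.float64(0.0036758274302831555))
(array([0.47424546, 0.24696836, 0.10873303]), np.float64(0.0007412660876826203))
front edge yaw 0.04314292852720894 yaws side [np.float64(0.044508756408332864), np.float64(0.038017721688614135)]
plate
[[ 6.033e-01 -2.000e-04  1.160e-01]
 [ 6.462e-01 -1.557e-01  1.160e-01]
 [ 5.434e-01 -1.837e-01  1.160e-01]
 [ 4.990e-01 -3.110e-02  1.160e-01]]
[0.16128321 0.10656157 0.15891499 0.10881437]
(array([0.60134299, 0.00125582, 0.11537086]), np.float64(0.005108026484645204))
(array([ 0.64498168, -0.15496059,  0.1131348 ]), np.float64(0.004443950719526421))
(array([ 0.54307407, -0.18413552,  0.11250684]), np.float64(0.0016536415393314438))
(array([ 0.49769508, -0.03034676,  0.11264297]), np.float64(0.0037146663371707867))
hole centre [ 0.5731454  -0.09149709  0.116     ] corner centre [ 0.57296434 -0.09268993  0.116     ]
rim T z=.085 [[0.45479134 0.04118834 0.084     ]]
rim T z=.085 [[ 0.46689019 -0.20871545  0.084     ]]
side rim [array([[0.45178322, 0.03869746, 0.084     ]]), array([[ 0.494678  , -0.20842024,  0.084     ]])]
rim tri L (array([0.45440138, 0.04144291, 0.08166652]), np.float64(0.001010033285351247)) R (array([ 0.47505942, -0.21303246,  0.0932478 ]), np.float64(0.021430901041332964))
```

```bash
python3 - <<'E'
from bench import bot
from scipy.spatial.transform import Rotation as R
import numpy as np
s=bot.get_state();M=R.from_quat(s["tcp_rot"]).as_matrix();print(M.round(3))
z=M[:,2]; a=np.degrees(np.arctan2(z[1],z[0])); tgt=90+np.degrees(.043)
d=(tgt-a+180)%360-180; print("turn",d,"or",(d+360)%360-180, s["q"][[0,5]])
ux=np.array([np.cos(.043),np.sin(.043)]);em=np.array([.4888,-.083])
for o in(-.08,-.017,-.01): print(o,em+o*ux, em+o*ux-s["tcp_pos"][:2])
E
```

```text
[[-0.001 -0.937  0.348]
 [-0.001  0.348  0.937]
 [-1.     0.    -0.001]]
turn 22.853397156494168 or -157.14660284350583 [ 1.10277384 -0.11215398]
-0.08 [ 0.40887395 -0.08643894] [ 0.19134267 -0.67194935]
-0.017 [ 0.47181571 -0.08373077] [ 0.25428444 -0.66924118]
-0.01 [ 0.47880924 -0.08342987] [ 0.26127797 -0.66894027]
```

Request:
step_arm(
  commands=[
    {"jaw": 1,"translation": [0.011,-0.04,0],"dr": [0,0,2]},
    {"jaw": 1,"translation": [0.022,-0.08,0],"dr": [0,0,4]},
    {"jaw": 1,"translation": [0.033,-0.12,0],"dr": [0,0,6]},
    {"jaw": 1,"translation": [0.044,-0.155,0],"dr": [0,0,8]},
    {"jaw": 1,"translation": [0.055,-0.19,0],"dr": [0,0,10]},
    {"jaw": 1,"translation": [0.065,-0.228,0],"dr": [0,0,12]},
    {"jaw": 1,"translation": [0.075,-0.265,0],"dr": [0,0,14]},
    {"jaw": 1,"translation": [0.086,-0.302,0],"dr": [0,0,16]},
    {"jaw": 1,"translation": [0.096,-0.34,0],"dr": [0,0,18]},
    {"jaw": 1,"translation": [0.107,-0.377,0],"dr": [0,0,20]},
    {"jaw": 1,"translation": [0.118,-0.414,0],"dr": [0,0,22]},
    {"jaw": 1,"translation": [0.128,-0.45,0],"dr": [0,0,22.8]},
    {"jaw": 1,"translation": [0.139,-0.488,0],"dr": [0,0,22.8]},
    {"jaw": 1,"translation": [0.149,-0.525,0],"dr": [0,0,22.8]},
    {"jaw": 1,"translation": [0.16,-0.562,0],"dr": [0,0,22.8]},
    {"jaw": 1,"translation": [0.17,-0.598,0],"dr": [0,0,22.8]},
    {"jaw": 1,"translation": [0.18,-0.635,0],"dr": [0,0,22.8]},
    {"jaw": 1,"translation": [0.191,-0.672,0],"dr": [0,0,22.8]},
    {"jaw": 1,"translation": [0.191,-0.672,0],"dr": [0,0,22.8]},
    {"jaw": 1,"translation": [0.191,-0.672,0],"dr": [0,0,22.8]},
  ],
)

```text
clock: 1.92
tcp_pos: [0.4088, -0.0878, 0.2313]
tcp_rot: [-0.509, 0.49, 0.51, 0.49]
contact_force: [-0.4, -0.3, -0.4]
opening: -0.0001
```

Request:
step_arm(
  commands=[
    {"jaw": 1,"translation": [0,0,-0.035],"dr": [0,0,0]},
    {"jaw": 1,"translation": [0,0,-0.07],"dr": [0,0,0]},
    {"jaw": 1,"translation": [0,0,-0.105],"dr": [0,0,0]},
    {"jaw": 1,"translation": [0,0,-0.14],"dr": [0,0,0]},
    {"jaw": 1,"translation": [0,0,-0.168],"dr": [0,0,0]},
    {"jaw": 1,"translation": [0,0,-0.168],"dr": [0,0,0]},
    {"jaw": 1,"translation": [0,0,-0.168],"dr": [0,0,0]},
  ],
)

```text
clock: 2.5
tcp_pos: [0.4067, -0.0842, 0.062]
tcp_rot: [-0.509, 0.49, 0.513, 0.488]
contact_force: [0.9, -0.7, 0.1]
opening: 0.0001
```

```bash
python3 - <<'E'
from bench import viewer
import cv2
i=viewer.capture("side")["img"][:,:,::-1][100:330,180:470]
cv2.imwrite("pics/s1.png",cv2.resize(i,None,fx=2.6,fy=2.6,interpolation=2))
E
```

```text
(no output)
```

View pics/s1.png

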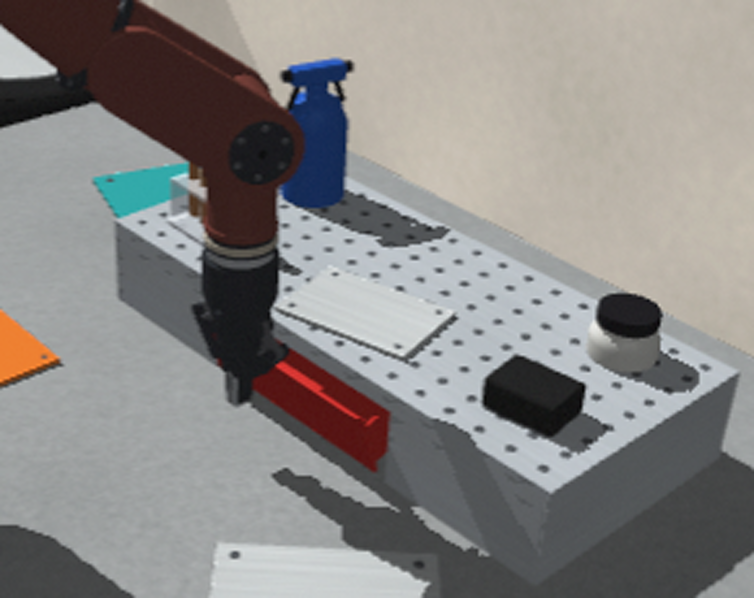

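The closed fingertip, at about (238,395) in the crop, stands in front of the drawer. Now I push in.

Request:
step_arm(
  commands=[
    {"jaw": 1,"translation": [0.01,0,0],"dr": [0,0,0]},
    {"jaw": 1,"translation": [0.02,0,0],"dr": [0,0,0]},
    {"jaw": 1,"translation": [0.026,0,0],"dr": [0,0,0]},
    {"jaw": 1,"translation": [0.032,0,0],"dr": [0,0,0]},
    {"jaw": 1,"translation": [0.038,0,0],"dr": [0,0,0]},
    {"jaw": 1,"translation": [0.043,0,0],"dr": [0,0,0]},
    {"jaw": 1,"translation": [0.048,0,0],"dr": [0,0,0]},
    {"jaw": 1,"translation": [0.052,0,0],"dr": [0,0,0]},
    {"jaw": 1,"translation": [0.056,0,0],"dr": [0,0,0]},
    {"jaw": 1,"translation": [0.06,0,0],"dr": [0,0,0]},
    {"jaw": 1,"translation": [0.06,0,0],"dr": [0,0,0]},
    {"jaw": 1,"translation": [0.06,0,0],"dr": [0,0,0]},
  ],
)

```text
clock: 3.55
tcp_pos: [0.4691, -0.0862, 0.0633]
tcp_rot: [0.511, -0.489, -0.51, -0.489]
contact_force: [-0.4, -0.1, 0.9]
opening: 0.0002
```

Request:
step_arm(
  commands=[
    {"jaw": 1,"translation": [0.002,0,0],"dr": [0,0,0]},
    {"jaw": 1,"translation": [0.003,0,0],"dr": [0,0,0]},
    {"jaw": 1,"translation": [0.004,0,0],"dr": [0,0,0]},
    {"jaw": 1,"translation": [0.004,0,0],"dr": [0,0,0]},
  ],
)

```text
clock: 3.88
tcp_pos: [0.471, -0.086, 0.063]
tcp_rot: [-0.509, 0.49, 0.512, 0.488]
contact_force: [-4.1, -0.5, 4.2]
opening: 0.0003
```

Request:
step_arm(
  commands=[
    {"jaw": 1,"translation": [0.001,0,0],"dr": [0,0,0]},
    {"jaw": 1,"translation": [0.002,0,0],"dr": [0,0,0]},
    {"jaw": 1,"translation": [0.002,0,0],"dr": [0,0,0]},
  ],
)

```text
clock: 4.13
tcp_pos: [0.471, -0.0859, 0.0626]
tcp_rot: [-0.508, 0.491, 0.513, 0.487]
contact_force: [-9.5, -1.1, 7.3]
opening: 0.0006
```

Request:
step_arm(
  commands=[
    {"jaw": 1,"translation": [-0.015,0,0],"dr": [0,0,0]},
    {"jaw": 1,"translation": [-0.04,0,0],"dr": [0,0,0]},
    {"jaw": 1,"translation": [-0.08,0,0.01],"dr": [0,0,0]},
    {"jaw": 0,"translation": [-0.08,0,0.05],"dr": [0,0,0]},
    {"jaw": 0,"translation": [-0.08,0,0.09],"dr": [0,0,0]},
    {"jaw": 0,"translation": [-0.08,0,0.13],"dr": [0,0,0]},
    {"jaw": 0,"translation": [-0.08,0,0.17],"dr": [0,0,0]},
    {"jaw": 0,"translation": [-0.08,0,0.18],"dr": [0,0,0]},
    {"jaw": 0,"translation": [-0.08,0,0.18],"dr": [0,0,0]},
  ],
)

```text
clock: 4.88
tcp_pos: [0.3979, -0.0874, 0.2483]
tcp_rot: [0.514, -0.488, -0.507, -0.491]
contact_force: [0.1, -0.0, 0.1]
opening: 0.0722
```

```bash
python3 - <<'E'
from bench import viewer
import cv2
i=viewer.capture("side")["img"][:,:,::-1][100:330,180:470]
cv2.imwrite("pics/s2.png",cv2.resize(i,None,fx=2.6,fy=2.6,interpolation=2))
i=viewer.capture("top")["img"][:,:,::-1][85:265,180:480]
cv2.imwrite("pics/t2.png",cv2.resize(i,None,fx=2.6,fy=2.6,interpolation=2))
i=viewer.capture("wrist")["img"][:,:,::-1]
cv2.imwrite("pics/w2.png",i)
E
```

```text
(no output)
```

View pics/s2.png

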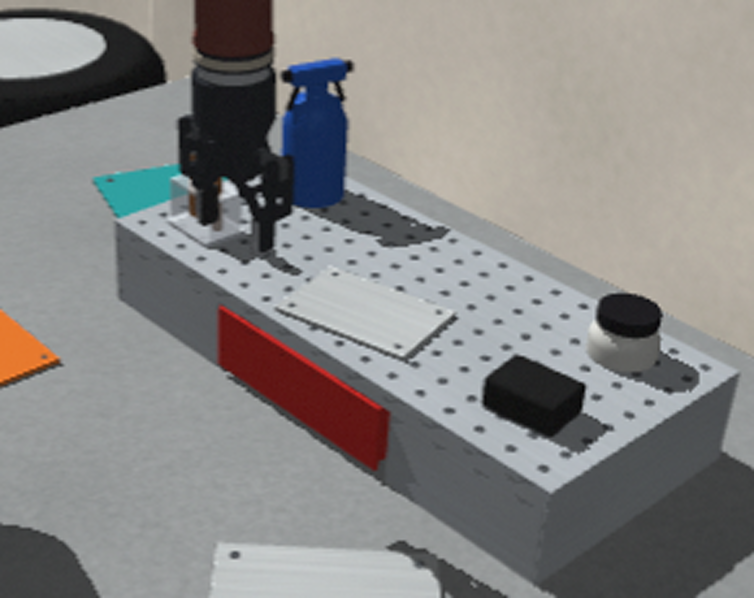

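View pics/t2.png

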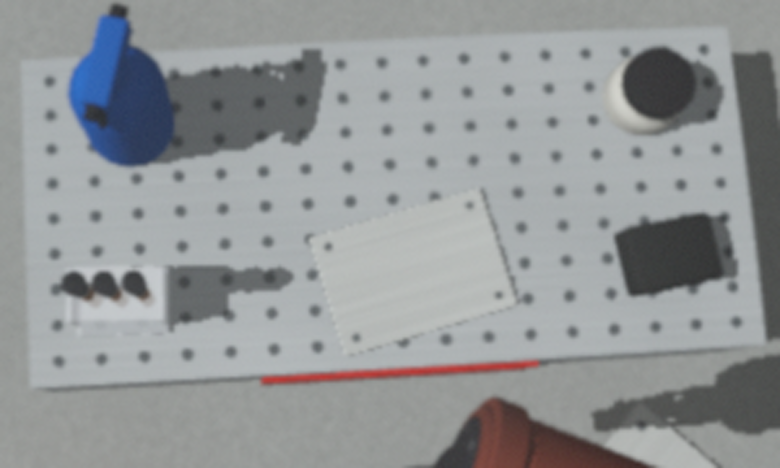

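View pics/w2.png

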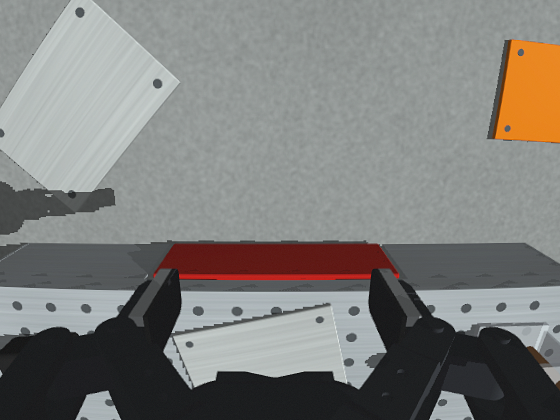

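The side crop shows the red panel upright and flush with the shelf face, from (220,310) to (388,465). In the top view only a thin red line is left, at rows 365–380, and the plate and bystanders have not moved. Next I go over and behind the plate.

Request:
step_arm(
  commands=[
    {"jaw": 0,"translation": [0.038,0,0],"dr": [0,0,0]},
    {"jaw": 0,"translation": [0.076,0,0],"dr": [0,0,0]},
    {"jaw": 0,"translation": [0.114,0,0],"dr": [0,0,0]},
    {"jaw": 0,"translation": [0.152,0,0],"dr": [0,0,0]},
    {"jaw": 0,"translation": [0.19,0,0],"dr": [0,0,0]},
    {"jaw": 0,"translation": [0.228,0,0],"dr": [0,0,0]},
    {"jaw": 0,"translation": [0.266,-0.001,0],"dr": [0,0,0]},
    {"jaw": 0,"translation": [0.266,-0.001,0],"dr": [0,0,0]},
    {"jaw": 0,"translation": [0.266,-0.001,-0.03],"dr": [0,0,0]},
    {"jaw": 0,"translation": [0.266,-0.001,-0.06],"dr": [0,0,0]},
    {"jaw": 0,"translation": [0.266,-0.001,-0.09],"dr": [0,0,0]},
    {"jaw": 0,"translation": [0.266,-0.001,-0.115],"dr": [0,0,0]},
    {"jaw": 0,"translation": [0.266,-0.001,-0.12],"dr": [0,0,0]},
    {"jaw": 0,"translation": [0.266,-0.001,-0.12],"dr": [0,0,0]},
    {"jaw": 0,"translation": [0.266,-0.001,-0.12],"dr": [0,0,0]},
  ],
)

```text
clock: 6.28
tcp_pos: [0.66, -0.087, 0.1224]
tcp_rot: [-0.51, 0.49, 0.511, 0.489]
contact_force: [-0.0, -0.8, 0.7]
opening: 0.0853
```

```bash
python3 - <<'E'
from bench import viewer,bot
import cv2
s=bot.get_state();print(s["tcp_pos"],s["contact_force"],s["opening"])
i=viewer.capture("side")["img"][:,:,::-1][110:260,240:440]
cv2.imwrite("pics/s3.png",cv2.resize(i,None,fx=4,fy=4,interpolation=2))
i=viewer.capture("wrist")["img"][:,:,::-1]
cv2.imwrite("pics/w3.png",i)
E
```

```text
[ 0.65998418 -0.08698681  0.12239059] [-0.02480574 -0.83180901  0.71472125] 0.0853077047147981
```

View pics/s3.png

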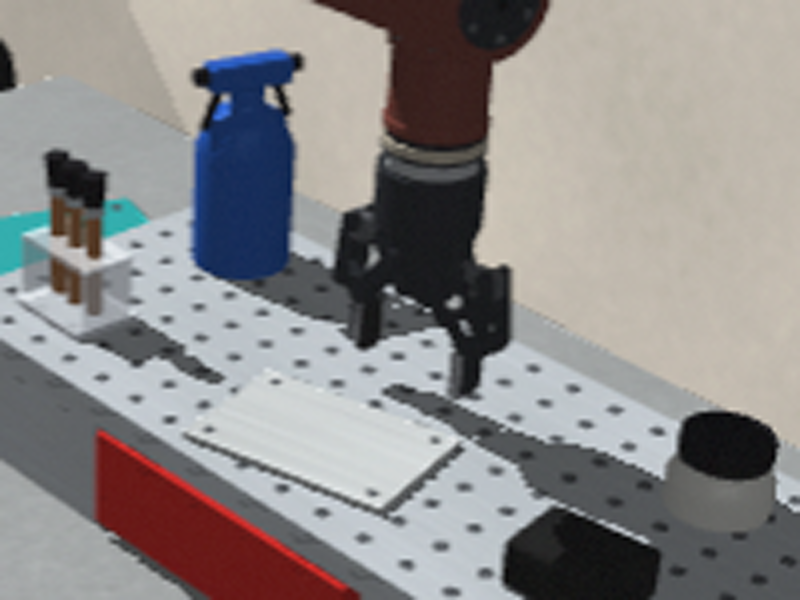

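View pics/w3.png

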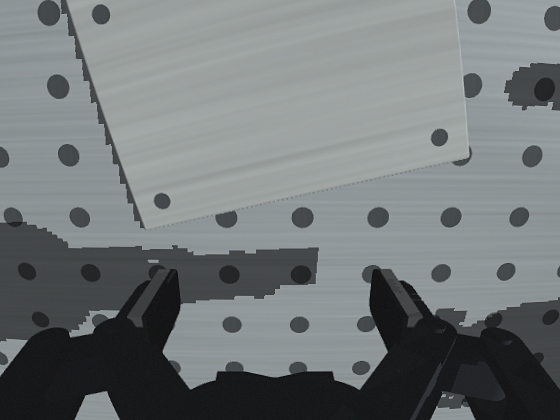

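The open fingers hang about 15 mm above the shelf and behind the plate's rear side. In the wrist view the rear edge runs from (145,228) to (468,158). Now I feel downwards.

Request:
step_arm(
  commands=[
    {"jaw": 0,"translation": [0,0,-0.003],"dr": [0,0,0]},
    {"jaw": 0,"translation": [0,0,-0.006],"dr": [0,0,0]},
    {"jaw": 0,"translation": [0,0,-0.01],"dr": [0,0,0]},
    {"jaw": 0,"translation": [0,0,-0.01],"dr": [0,0,0]},
    {"jaw": 0,"translation": [0,0,-0.01],"dr": [0,0,0]},
  ],
)

```text
clock: 6.8
tcp_pos: [0.6604, -0.087, 0.113]
tcp_rot: [-0.51, 0.489, 0.511, 0.489]
contact_force: [-0.7, -0.4, 0.0]
opening: 0.0852
```

```bash
python3 - <<'E'
from bench import viewer
import cv2
i=viewer.capture("side")["img"][:,:,::-1][160:240,300:410]
cv2.imwrite("pics/s4.png",cv2.resize(i,None,fx=7,fy=7,interpolation=2))
E
```

```text
(no output)
```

View pics/s4.png

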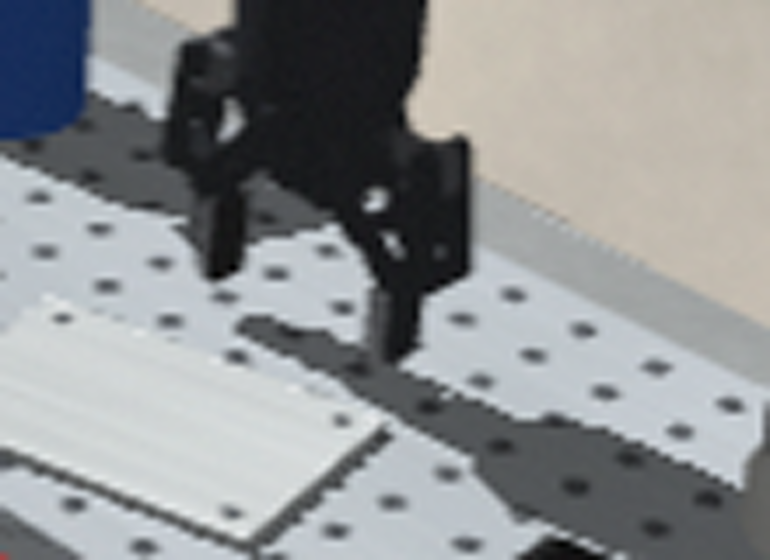

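The tips are still clear of the shelf and its shadow, so I go on down in small steps.

Request:
step_arm(
  commands=[
    {"jaw": 0,"translation": [0,0,-0.003],"dr": [0,0,0]},
    {"jaw": 0,"translation": [0,0,-0.006],"dr": [0,0,0]},
    {"jaw": 0,"translation": [0,0,-0.009],"dr": [0,0,0]},
    {"jaw": 0,"translation": [0,0,-0.012],"dr": [0,0,0]},
    {"jaw": 0,"translation": [0,0,-0.012],"dr": [0,0,0]},
  ],
)

```text
clock: 7.27
tcp_pos: [0.6599, -0.0869, 0.1001]
tcp_rot: [-0.51, 0.49, 0.511, 0.489]
contact_force: [-0.3, 0.0, -0.1]
opening: 0.0854
```

Request:
step_arm(
  commands=[
    {"jaw": 0,"translation": [0,0,-0.002],"dr": [0,0,0]},
    {"jaw": 0,"translation": [0,0,-0.004],"dr": [0,0,0]},
    {"jaw": 0,"translation": [0,0,-0.005],"dr": [0,0,0]},
    {"jaw": 0,"translation": [0,0,-0.005],"dr": [0,0,0]},
  ],
)

```text
clock: 7.6
tcp_pos: [0.661, -0.0872, 0.0969]
tcp_rot: [0.511, -0.489, -0.51, -0.489]
contact_force: [-0.9, 0.4, 2.4]
opening: 0.0856
```

The fingers touch the shelf (2.4 N) with the TCP at about 0.097, so the open tips stand 13 mm behind the TCP, which agrees with the text. I raise 2.5 mm and push 70 mm along the shelf's −x.

Request:
step_arm(
  commands=[
    {"jaw": 0,"translation": [0,0,0.0025],"dr": [0,0,0]},
    {"jaw": 0,"translation": [0,0,0.0025],"dr": [0,0,0]},
    {"jaw": 0,"translation": [-0.005,0,0.0025],"dr": [0,0,0]},
    {"jaw": 0,"translation": [-0.009,0,0.0025],"dr": [0,0,0]},
    {"jaw": 0,"translation": [-0.013,-0.001,0.0025],"dr": [0,0,0]},
    {"jaw": 0,"translation": [-0.017,-0.001,0.0025],"dr": [0,0,0]},
    {"jaw": 0,"translation": [-0.021,-0.001,0.0025],"dr": [0,0,0]},
    {"jaw": 0,"translation": [-0.025,-0.001,0.0025],"dr": [0,0,0]},
    {"jaw": 0,"translation": [-0.029,-0.001,0.0025],"dr": [0,0,0]},
    {"jaw": 0,"translation": [-0.033,-0.001,0.0025],"dr": [0,0,0]},
    {"jaw": 0,"translation": [-0.037,-0.002,0.0025],"dr": [0,0,0]},
    {"jaw": 0,"translation": [-0.041,-0.002,0.0025],"dr": [0,0,0]},
    {"jaw": 0,"translation": [-0.045,-0.002,0.0025],"dr": [0,0,0]},
    {"jaw": 0,"translation": [-0.049,-0.002,0.0025],"dr": [0,0,0]},
    {"jaw": 0,"translation": [-0.053,-0.002,0.0025],"dr": [0,0,0]},
    {"jaw": 0,"translation": [-0.057,-0.002,0.0025],"dr": [0,0,0]},
    {"jaw": 0,"translation": [-0.06,-0.003,0.0025],"dr": [0,0,0]},
    {"jaw": 0,"translation": [-0.06,-0.003,0.0025],"dr": [0,0,0]},
    {"jaw": 0,"translation": [-0.06,-0.003,0.0025],"dr": [0,0,0]},
  ],
)

```text
clock: 9.18
tcp_pos: [0.6002, -0.0901, 0.0987]
tcp_rot: [-0.51, 0.49, 0.511, 0.489]
contact_force: [0.8, -0.6, 0.4]
opening: 0.0854
```

```bash
python3 - <<'E'
from bench import viewer,bot
import cv2
s=bot.get_state();print(s["tcp_pos"],s["contact_force"],s["opening"])
i=viewer.capture("side")["img"][:,:,::-1][110:290,220:460]
cv2.imwrite("pics/s5.png",cv2.resize(i,None,fx=3.3,fy=3.3,interpolation=2))
i=viewer.capture("wrist")["img"][:,:,::-1]
cv2.imwrite("pics/w5.png",i)
i=viewer.capture("top")["img"][:,:,::-1]
cv2.imwrite("pics/t5.png",i)
E
```

```text
[ 0.60015812 -0.09012802  0.09871096] [ 0.8462471  -0.6008818   0.41557324] 0.08542912317318582
```

View pics/s5.png

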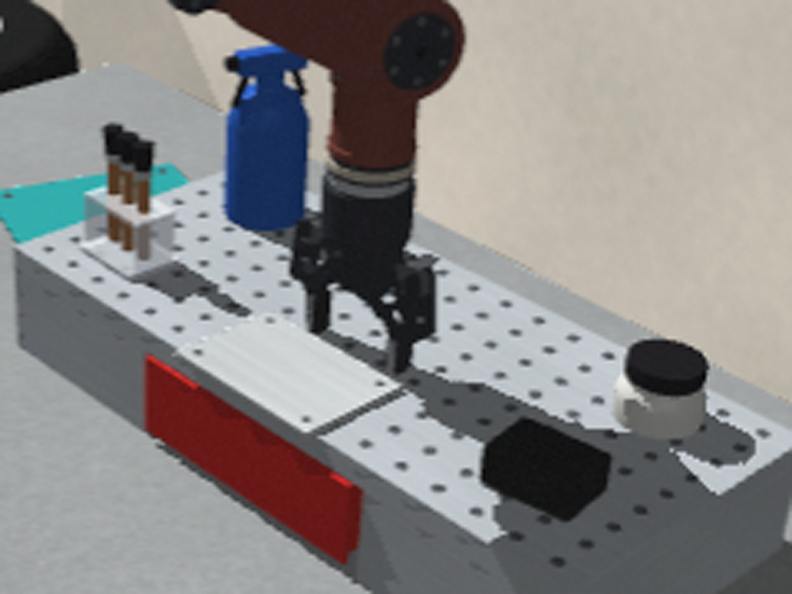

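View pics/w5.png

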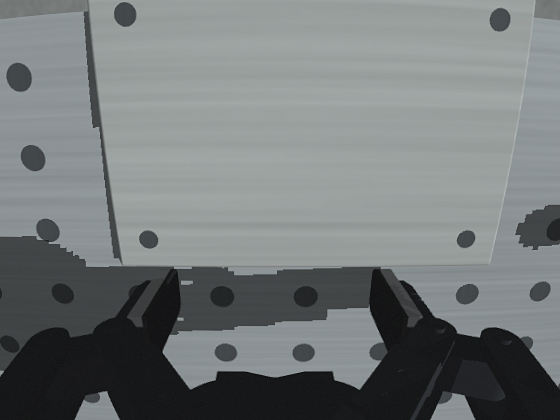

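View pics/t5.png

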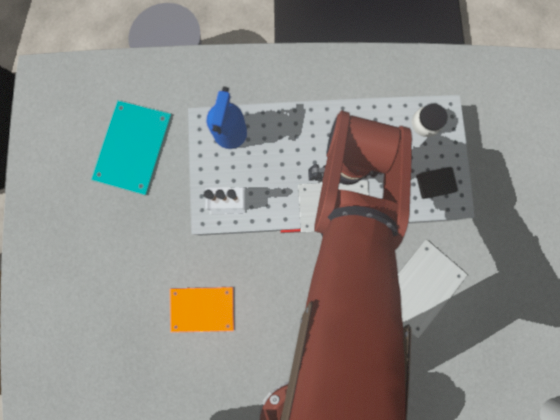

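The plate is now square: in the wrist view its rear edge is level at row 264, and both fingers bear on it. Next I measure the overhang.

```bash
cat > m2.py <<'E'
from h import *
ux=np.array([np.cos(.043),np.sin(.043)]);uy=np.array([-ux[1],ux[0]]);em=np.array([.4888,-.083])
sf=lambda P:np.c_[(P[:,:2]-em)@ux,(P[:,:2]-em)@uy]
E
python3 - <<'E'
from m2 import *
from bench import viewer
W=viewer.capture("wrist");S=viewer.capture("side")
print("wrist rear corners",sf(onz(W,[(122,263.5),(490,263.5)],.116)).round(4))
f=lambda p,s,ox,oy:[((u+.5)/s-.5+ox,(v+.5)/s-.5+oy) for u,v in p]
print("side corners RL RR FR FL",sf(onz(S,f([(266,313),(408,384),(318,433),(177,350)],3.3,220,110),.116)).round(4))
E
```

```text
wrist rear corners [[ 0.0981 -0.0775]
 [ 0.0988  0.0823]]
side corners RL RR FR FL [[ 0.089   0.08  ]
 [ 0.1008 -0.0789]
 [-0.0065 -0.0837]
 [-0.0118  0.0813]]
```

Request:
step_arm(
  commands=[
    {"jaw": 0,"translation": [-0.003,0,0],"dr": [0,0,0]},
    {"jaw": 0,"translation": [-0.006,0,0],"dr": [0,0,0]},
    {"jaw": 0,"translation": [-0.009,0,0],"dr": [0,0,0]},
    {"jaw": 0,"translation": [-0.012,-0.001,0],"dr": [0,0,0]},
    {"jaw": 0,"translation": [-0.015,-0.001,0],"dr": [0,0,0]},
    {"jaw": 0,"translation": [-0.018,-0.001,0],"dr": [0,0,0]},
    {"jaw": 0,"translation": [-0.021,-0.001,0],"dr": [0,0,0]},
    {"jaw": 0,"translation": [-0.023,-0.001,0],"dr": [0,0,0]},
    {"jaw": 0,"translation": [-0.025,-0.001,0],"dr": [0,0,0]},
    {"jaw": 0,"translation": [-0.027,-0.001,0],"dr": [0,0,0]},
    {"jaw": 0,"translation": [-0.028,-0.001,0],"dr": [0,0,0]},
    {"jaw": 0,"translation": [-0.028,-0.001,0],"dr": [0,0,0]},
    {"jaw": 0,"translation": [-0.028,-0.001,0],"dr": [0,0,0]},
  ],
)

```text
clock: 10.52
tcp_pos: [0.5724, -0.0911, 0.0987]
tcp_rot: [-0.51, 0.49, 0.511, 0.489]
contact_force: [0.6, 0.4, 0.3]
opening: 0.0855
```

Request:
step_arm(
  commands=[
    {"jaw": 0,"translation": [0.005,0,0],"dr": [0,0,0]},
    {"jaw": 0,"translation": [0.02,0,0],"dr": [0,0,0]},
    {"jaw": 0,"translation": [0.03,0,0],"dr": [0,0,0]},
    {"jaw": 0,"translation": [0.03,0,0.03],"dr": [0,0,0]},
    {"jaw": 0,"translation": [0.03,0,0.06],"dr": [0,0,0]},
    {"jaw": 0,"translation": [0.03,0,0.1],"dr": [0,0,0]},
    {"jaw": 0,"translation": [0.03,0,0.14],"dr": [0,0,0]},
    {"jaw": 0,"translation": [0.0,0,0.18],"dr": [0,0,0]},
    {"jaw": 0,"translation": [-0.03,0,0.19],"dr": [0,0,0]},
    {"jaw": 0,"translation": [-0.07,0,0.19],"dr": [0,0,0]},
    {"jaw": 0,"translation": [-0.11,0,0.19],"dr": [0,0,0]},
    {"jaw": 0,"translation": [-0.15,0,0.19],"dr": [0,0,0]},
    {"jaw": 0,"translation": [-0.18,0,0.19],"dr": [0,0,0]},
    {"jaw": 0,"translation": [-0.18,0,0.19],"dr": [0,0,0]},
    {"jaw": 0,"translation": [-0.18,0,0.19],"dr": [0,0,0]},
  ],
)

```text
clock: 11.77
tcp_pos: [0.3923, -0.0911, 0.2892]
tcp_rot: [0.511, -0.489, -0.51, -0.49]
contact_force: [1.4, -0.2, 0.2]
opening: 0.0855
```

```bash
python3 - <<'E'
from bench import viewer,bot
import cv2
s=bot.get_state();print(s["clock"],s["tcp_pos"],s["contact_force"])
i=viewer.capture("side")["img"][:,:,::-1][110:290,220:460]
cv2.imwrite("pics/s6.png",cv2.resize(i,None,fx=3.3,fy=3.3,interpolation=2))
i=viewer.capture("wrist")["img"][:,:,::-1]
cv2.imwrite("pics/w6.png",i)
i=viewer.capture("top")["img"][:,:,::-1][85:265,180:480]
cv2.imwrite("pics/t6.png",cv2.resize(i,None,fx=2.6,fy=2.6,interpolation=2))
E
```

```text
11.7667 [ 0.39228626 -0.09114592  0.28921287] [ 1.39923611 -0.18375538  0.16458995]
```

View pics/s6.png

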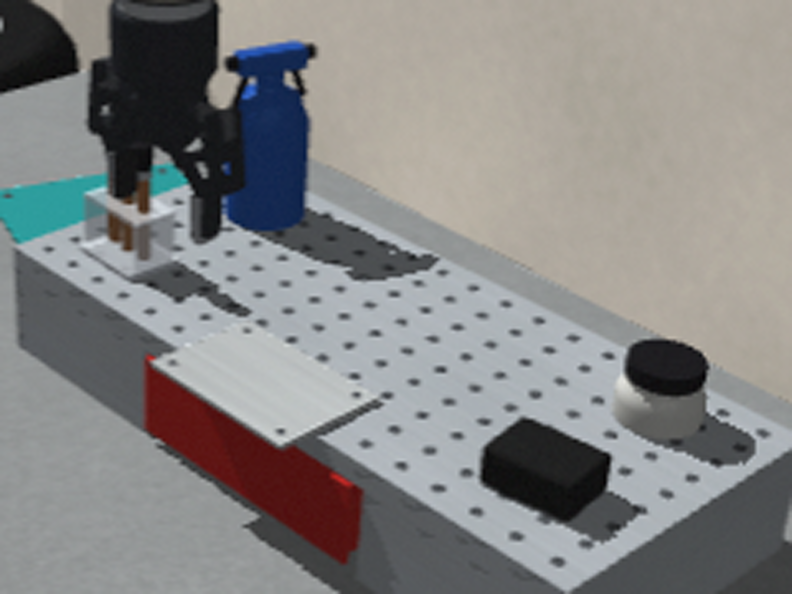

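View pics/w6.png

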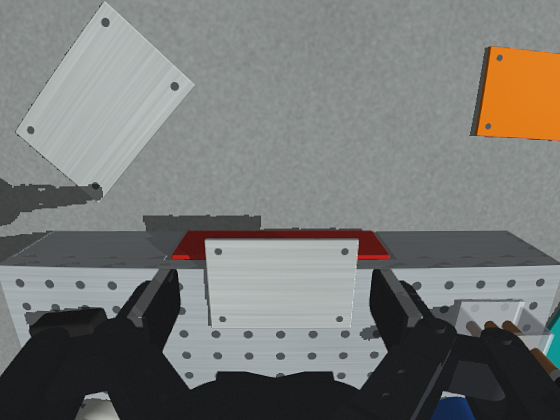

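View pics/t6.png

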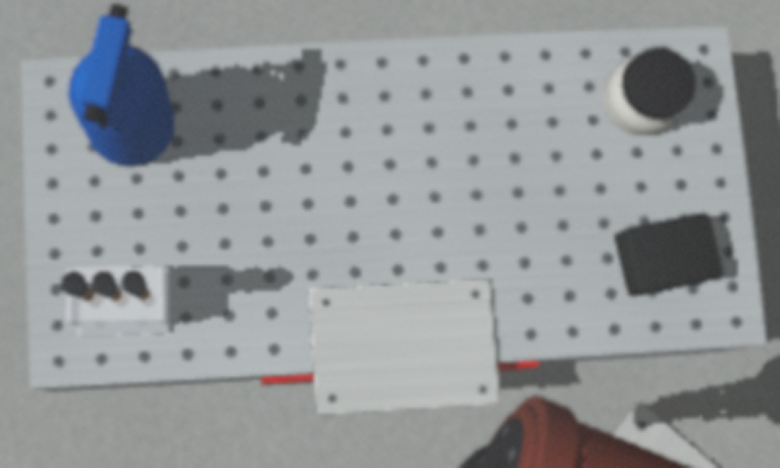

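The plate overhangs and looks square. I measure the overhang in both views and zoom on the drawer.

```bash
python3 - <<'E'
from m2 import *
from bench import viewer
W=viewer.capture("wrist");S=viewer.capture("side");T=viewer.capture("top")
f=lambda p,s,ox,oy:[((u+.5)/s-.5+ox,(v+.5)/s-.5+oy) for u,v in p]
print("top RL RR FR FL",sf(onz(T,f([(310,289),(491,280),(498,402),(317,413)],2.6,180,85),.116)).round(4))
print("side RL RR FR FL",sf(onz(S,f([(244,323),(384,402),(282,446),(148,363)],3.3,220,110),.116)).round(4))
print("wrist FR FL RL RR",sf(onz(W,[(206,239),(358,237.5),(355,327),(211,328)],.116)).round(4))
print("wrist shelf front edge",sf(onz(W,[(20,267),(545,265)],.11)).round(4))
print("top shelf FL FR",sf(onz(T,f([(31,388),(766,344)],2.6,180,85),.11)).round(4))
cv2.imwrite("pics/s7.png",cv2.resize(S["img"][:,:,::-1][200:290,240:350],None,fx=6,fy=6,interpolation=2))
cv2.imwrite("pics/w7.png",cv2.resize(W["img"][:,:,::-1][220:340,130:410],None,fx=2.8,fy=2.8,interpolation=2))
E
```

```text
top RL RR FR FL [[ 0.0726  0.08  ]
 [ 0.0714 -0.0804]
 [-0.036  -0.0777]
 [-0.0359  0.0808]]
side RL RR FR FL [[ 0.0624  0.0792]
 [ 0.0659 -0.0853]
 [-0.0406 -0.079 ]
 [-0.044   0.0805]]
wrist FR FL RL RR [[-0.0382 -0.0752]
 [-0.0398  0.0818]
 [ 0.0716  0.0879]
 [ 0.0727 -0.0773]]
wrist shelf front edge [[ 0.001  -0.296 ]
 [-0.0007  0.3074]]
top shelf FL FR [[-1.000e-04  3.298e-01]
 [-0.000e+00 -3.297e-01]]
```

View pics/s7.png

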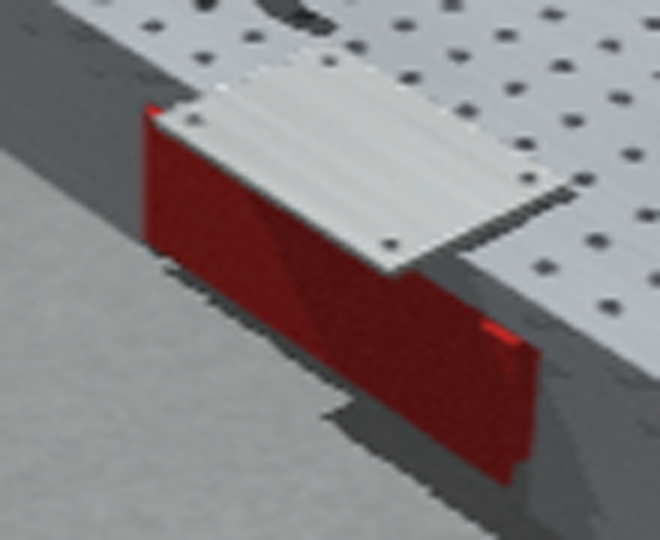

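View pics/w7.png

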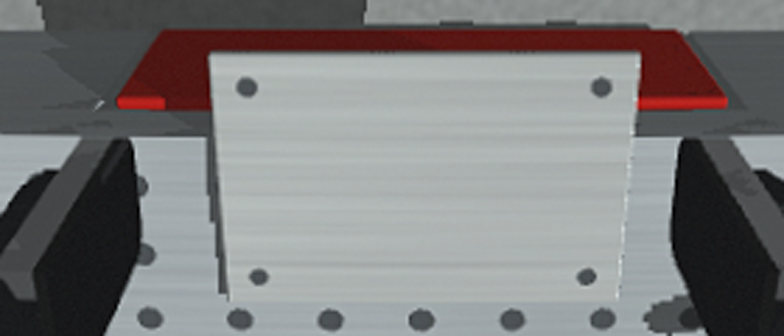

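The drawer panel is upright, with only its thin lit top edge showing, and the plate lies flat and square. The overhang reads 36–38 mm from the top view, 38–40 mm from the wrist view and 41–44 mm from the side view, all inside the 32–48 mm band. I hand in.

```bash
python3 -c "
from bench import order
print(order.close_job())"
```

```text
the job is handed in; nothing more can be done
None
```

I pushed the drawer shut and slid the plate out until it sticks out about 39 mm over the shelf edge, square to it. The job was handed in at about 12 s of the 58 s allowed; no verdict was reported.

- **Drawer:** I pushed it with the closed fingertips until it met a firm stop at about 9.5 N. The later pictures show the panel upright and flush with the shelf.
- **Plate:** I pushed it only from behind, with both tips of the open gripper, which also squared it up. It looks flat on the shelf.
- **Overhang:** The views disagree by a few millimetres: about 36 mm from the top, 38–40 mm from the wrist and 41–44 mm from the side. The last finger contact gives about 38 mm. All are inside the 32–48 mm band.
- **Squareness:** The front side is within about 0.02 rad of the shelf edge in all three views. The plate's sides looked less consistent in the side view, where the corners are harder to pick out.
- **Bystanders:** By eye, the four things beside the plate have not moved between the first and last pictures. I did not measure their positions.
- **Arm:** It ended clear of everything, in front of and above the shelf.

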